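One turn of the nest slide's hand wheel

TASK

Push the hand wheel of the nest slide round by its upright handle, through exactly one full turn clockwise as seen from above, so that the nest steps one screw pitch away from the wheel and the handle comes back to where it started; then draw clear. Push gently with the fingers from behind the handle; do not pull the handle up out of its socket, do not touch the nest or the loudspeaker riding in it, and leave everything else where it stands.

Things in the scene. Friction and masses are not known exactly. Their poses are not given: they have to be found in the camera images.
- wheel (a joint): turn of the hand wheel, rad: 0 at the start of every run, grows clockwise seen from above; 6.283 is one full turn; free from -0.8 to 14.5 between stops. It has friction: about 2 N at the handle keeps it moving (more when faster), and it stays where it is left, without coasting. Every turn drives the nest carriage 16 mm further from the wheel through a self-locking screw
- wheel_centre (a point): point on the wheel's vertical axis, level with the top of the rim (about 109 mm above the table). The wheel is plain aluminium: rim 148 mm across outside, 18 mm thick, three spokes, 40 mm hub that stands no more than 12 mm above the rim's top; it sits on a round grey gearbox on one end of the aluminium base plate
- handle: black upright round handle plugged into the top of the rim at the end of one spoke, 24 mm across, 65 mm tall; it does not spin on its own. Origin: centre of its foot, at the level of the rim's top, 65 mm from the wheel's axis; z along the handle (up). At the start it may lie in any direction from the axis
- stem (a joint): how far the handle has been lifted in its socket in the rim, m: 0 fully seated, as at the start; it can be pulled up 0.03, held down only by its own weight (about 1 N) and 2 N of friction
- fixture: aluminium base plate of the slide unit, 200 x 420 x 12 mm, fixed to the table. Origin: on the table directly below the wheel's axis; its +y points from the wheel along the two rails to the nest; the plate spans x -100 to 100, y -90 to 330 mm
- carriage: blue plate (150 x 135 x 12 mm) on the rails carrying a white round nest, 124 mm across; origin centre of the plate's underside, 34 mm above the table, at the start 200 mm from the wheel's axis along the fixture's +y; nest top 85 mm above the table
- speaker: black round loudspeaker, 104 mm across, 45 mm tall, lying loose in the carriage's nest; origin centre of underside; its top is about 103 mm above the table
- spacer: steel spacer ring, 30 mm across, 20 mm tall, standing on the base plate near the wheel; origin centre of underside
- pin: steel locating pin with an 18 mm head, about 40 mm tall, standing on the base plate near the wheel; origin centre of underside
- spare_nest: empty white plastic nest ring, 124 mm across, 39 mm tall, on the table; origin centre of underside
- spare_speaker: spare black round loudspeaker, 104 mm across, 45 mm tall, on the table; origin centre of underside
- wrench: steel wrench lying on the table; origin on its underside
- bin: small open blue plastic bin, 120 x 90 x 50 mm, on the table; origin centre of underside
- bottle: white closed bottle, 56 mm across, 130 mm tall, on the table; origin centre of underside
- screwdriver: screwdriver lying on the table; origin on its underside
Not all that is in view belongs to the job. Leave any turquoise look-alike of the speaker alone.

How it is judged:
On the way, in this order (a step that is already met when the one before it is completed fails the run):
1. about a quarter turn (1.0 to 2.2 rad), with the fingers pushing on the handle (value of joint wheel between 1 and 2.2 rad and contact force between the fingers and handle above 0.3 N), for 0.02 s.
2. about half a turn (2.6 to 3.7 rad), with the fingers pushing on the handle (value of joint wheel between 2.6 and 3.7 rad and contact force between the fingers and handle above 0.3 N), for 0.02 s.
3. about three quarters (4.1 to 5.3 rad), with the fingers pushing on the handle (value of joint wheel between 4.1 and 5.3 rad and contact force between the fingers and handle above 0.3 N), for 0.02 s.
At the end, for the whole second after the job is handed in: wheel at rest one clockwise turn from its start, within 0.2 rad; handle within 15 mm of its start; handle seated (3 mm); carriage moved 14.5 to 17.5 mm; loudspeaker in its nest (10 mm, not raised); every other loose thing within 20 mm of its start (value of joint wheel between 6.08319 and 6.48319 rad and velocity of joint wheel between -0.05 and 0.05 rad/s and distance of handle from where it was at the start of the episode below 0.015 m and value of joint stem below 0.003 m and distance of carriage from where it was at the start of the episode between 0.0145 and 0.0175 m and horizontal distance between speaker and carriage below 0.01 m and z of speaker in the frame of carriage below 0.03 m and distance of each of spacer, pin, spare_nest, spare_speaker, wrench, bin, bottle, screwdriver from where it was at the start of the episode below 0.02 m); the robot touches nothing.
It fails at once if the handle is lifted more than 6 mm in its socket (value of joint stem above 0.006 m).
It fails at once if the handle is pushed with more than 40 N (contact force between the arm and handle above 40 N).
It fails at once if the robot touches the carriage, its nest or the loudspeaker in it (over 1 N) (contact force between the arm and carriage above 1 N or contact force between the arm and speaker above 1 N).
It fails at once if the loudspeaker is lifted or knocked out of its nest (z of speaker in the frame of carriage above 0.035 m or horizontal distance between speaker and carriage above 0.015 m).
It fails at once if a bystander is moved more than 20 mm (distance of any of spacer, pin, spare_nest, spare_speaker, wrench, bin, bottle, screwdriver from where it was at the start of the episode above 0.02 m).
It also fails if it takes over 64 s, if anything falls off the work surface, if the arm or the gripper's body presses on something with over 40 N, if the wrist force passes 120 N, or if a joint passes its speed limit or range.

ROBOT

A 6-joint arm with a two-finger parallel gripper is mounted at the origin on the work surface. World frame = base frame: x ahead of the robot, y to its left, z up, the work surface at z = 0. Lengths are in m, angles in rad, forces in N, time in s.
With the tool pointing down it reaches from about 0.3 to 0.775 m from the base axis. Payload 14.6 kg.
Tool frame: the origin (TCP) lies at the very end of the fingers, on their centre line; the grasp point (between the pads) lies 19 mm behind it; z points along the fingers, y is the line along which they close (so a half turn about z gives the same grasp; the last joint's range is limited). The gripper opens to 94 mm and grips with 3 to 60 N. Pads are 16 mm wide; open, the fingers measure 119 mm over their backs; the gripper's body (75 mm by 177 mm) begins 78 mm behind the grasp point.
Start: joints at [1.117, 0.3, 1.521, -0, 1.321, -0.067], TCP at [0.207, 0.509, 0.205] pointing down, gripper open.
Joint ranges: [-3.03, 3.03], [-0.79, 2.21], [0.23, 2.52], [-1.04, 4.18], [0, 3.07], [-2.55, 2.55]. Speed limits (rad/s): [2.22, 2.22, 2.57, 3.14, 3.14, 3.14].

INTERFACE

Orientations are given as [roll, pitch, yaw] about the fixed x, y, z axes, in that order (R = Rz(yaw) Ry(pitch) Rx(roll)).
In Python, from station import ctrl gives the robot as it stands.
- The arm moves only by the shell command python3 -m pendant 'ROWS' [OPENING] [FORCE]. ROWS is JSON, a list of rows, each a list of 2 entries, a list of its own where there are three numbers: the shift along the world's x, y, z in cm, then the turn about the world's z in rad. A call has 1 to 20 rows; each row shifts and turns the commanded pose from where the row before left it; what a row does not reach is not made up. A row lasts 1/12 s, in which the tool goes at most 41.7 mm and 7.16 degrees, less where a joint would pass 70% of its speed; a pose out of reach is approached as far as the arm can. A call is refused whole if a number of a shift passes 4.17 or a number of a turn 0.125, either way. A call with a gripper value outside its range is refused whole. OPENING is the opening, from 0 (shut) to 1 (fully open), set as the call begins (- or left out, the last holds). The fingers move at their own pace and stop on an object; FORCE is the grip in N (left out, the last holds). Time passes only in rows, so rows that do not move let the fingers close. It gives the time, the measured TCP pose, the force, the opening and the grip force at its end, in the units of the state.
- ctrl.get_obs(): the state, without advancing time (a new reading comes with each control period).
- ctrl.camera(name): name is "scene" or "top" or "wrist"; returns a dict with "color" (480x640x3 uint8, red, green, blue), "intrinsics" (3x3 intrinsics, pixels), "camera_from_world" (4x4, takes a point from world to camera coordinates). Camera axes: x right, y down, z forward; pixel columns grow to the right and rows downward; lengths in m; the calibration is good to about 2 mm. A picture is of the moment at which its call begins. There is no depth.
- ctrl.hand_in(): hands the job in; it is judged then, once.
The state is a dict: "time_s": time; "qpos": joint angles; "joint_vel": joint speeds; "tau": joint torques, N m; "ee_pos": TCP position; "eef_rot": TCP orientation; "force": force on the tool from outside, world axes, zero at the start; "moment": the same for the moment, N m; "grip_width": finger opening in m; "grip_force": force on a finger pad.
Only numpy, scipy, OpenCV 4.12 (cv2) and the standard library are available. Lean on these libraries where they do the work, as an engineer would, in place of code of your own. Each camera call takes 0.05 s, during which the arm holds its last target. There are 200 camera calls.

## Working session

There is one attempt and no reset: what is moved stays moved. The work goes in short steps, Python scripts to look and compute and a shell command to move; the robot and the scene stay as the last step left them, time stands still between calls to the robot, and variables do not carry over. Pictures are saved under pics/ and viewed, at most 10 in all, crops included, and the job is handed in when it is done.

```bash
mkdir -p pics
python3 - <<'E'
from station import ctrl
import cv2,numpy as np
o=ctrl.get_obs();print(o)
for n in("top","scene"):
    c=ctrl.camera(n);cv2.imwrite(f"pics/{n}0.png",c["color"][:,:,::-1]);np.savez(f"pics/{n}0.npz",**c);print(c["intrinsics"],c["camera_from_world"])
E
```

```text
{'time_s': 0.0, 'qpos': array([ 1.11736417e+00,  3.00487213e-01,  1.52155622e+00,  3.29347513e-06,
        1.32068346e+00, -6.66122008e-02]), 'joint_vel': array([ 6.23004644e-04, -5.83421739e-04,  9.51817726e-05, -1.13242687e-03,
        5.50479230e-04,  1.26783169e-03]), 'tau': array([-1.97250342e-04, -5.31815171e+01, -3.52735591e+01,  7.08271447e-02,
        2.44565407e-02, -3.11419490e-05]), 'ee_pos': array([0.20738394, 0.50913521, 0.204888  ]), 'eef_rot': array([-3.14046114e+00, -7.86812375e-05,  2.75477183e+00]), 'force': array([-0.23850493,  0.59143312, -0.20119353]), 'moment': array([-0.0415706 , -0.00639843, -0.01363768]), 'grip_force': 0.0, 'grip_width': 0.09426964203627745}
[[440.07070916   0.         318.00061064]
 [  0.         440.07070916 238.02840188]
 [  0.           0.           1.        ]] [[-0.02542585 -0.9995963  -0.0126794  -0.01354893]
 [-0.98233354  0.02733506 -0.18513136  0.57215681]
 [ 0.18540321  0.00774828 -0.98263198  1.05704256]
 [ 0.          0.          0.          1.        ]]
[[503.26522753   0.         322.02487813]
 [  0.         503.26522753 239.36796327]
 [  0.           0.           1.        ]] [[ 0.84440628  0.5356318   0.00875221 -0.47679936]
 [ 0.33072301 -0.5083824  -0.79509096 -0.12895147]
 [-0.42142653  0.67427436 -0.60642705  1.47095359]
 [ 0.          0.          0.          1.        ]]
```

View pics/top0.png

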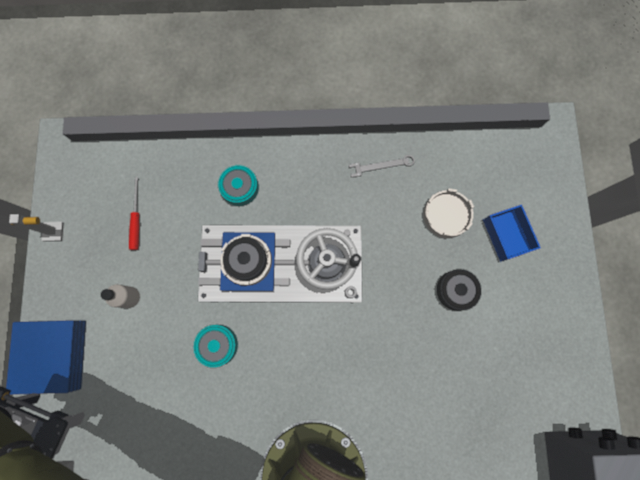

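View pics/scene0.png

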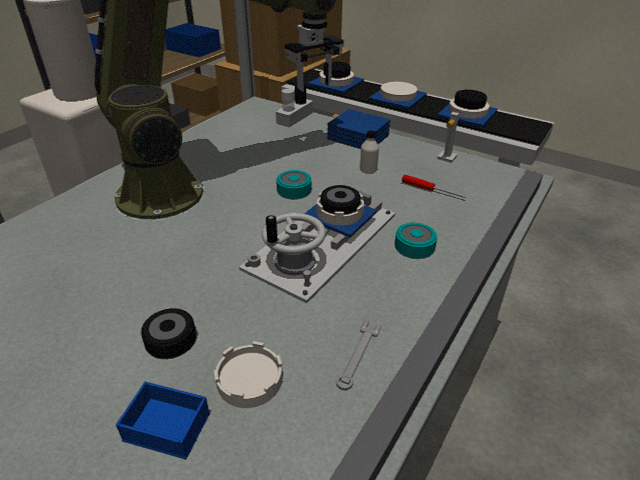

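The top view shows the wheel hub near (326,258). The handle is the only black upright thing on the rim, at (355,260), and in the scene view it is at (271,229). The nest with its speaker is at (246,259). The turquoise look-alikes are at (238,185) and (216,346). The spare black speaker at (458,290) is off the fixture. I'll enlarge the wheel to confirm and mask the handle in both views.

```bash
cat > h.py <<'E'
import cv2,numpy as np
def load(n): return dict(np.load(f"pics/{n}.npz"))
def ray(c,uv):
    T=c["camera_from_world"];R=T[:3,:3];o=-R.T@T[:3,3]
    d=R.T@np.linalg.inv(c["intrinsics"])@np.array([uv[0],uv[1],1.]);return o,d/np.linalg.norm(d)
def plane(c,uv,z):
    o,d=ray(c,uv);return o+d*(z-o[2])/d[2]
def tri(c1,u1,c2,u2):
    (a,d),(b,e)=ray(c1,u1),ray(c2,u2)
    s=np.linalg.lstsq(np.c_[d,-e],b-a,rcond=None)[0];p,q=a+s[0]*d,b+s[1]*e
    return (p+q)/2,np.linalg.norm(p-q)
def proj(c,p):
    q=c["camera_from_world"][:3]@np.r_[p,1];q=c["intrinsics"]@q;return q[:2]/q[2]
E
python3 - <<'E'
from h import *
t=load("top0");s=load("scene0")
for n,c,(x0,y0,x1,y1) in(("top",t,(340,245,368,280)),("scene",s,(258,210,285,250))):
    g=c["color"].max(2)[y0:y1,x0:x1]
    m=(g<50).astype(np.uint8)
    k,l,st,ce=cv2.connectedComponentsWithStats(m)
    for i in range(1,k):
        if st[i,4]>8: print(n,st[i]+np.array([x0,y0,0,0,0]),ce[i]+[x0,y0])
a=cv2.resize(t["color"][215:310,195:370],None,fx=4.4,fy=3.1*1.42,interpolation=cv2.INTER_CUBIC)
b=cv2.resize(s["color"][180:300,235:400],None,fx=3,fy=3,interpolation=cv2.INTER_CUBIC)
cv2.imwrite("pics/crop1.png",cv2.resize(t["color"][220:307,285:368],(560,587),interpolation=cv2.INTER_CUBIC)[:,:,::-1])
cv2.imwrite("pics/crop2.png",cv2.resize(s["color"][190:300,235:345],(590,590),interpolation=cv2.INTER_CUBIC)[:,:,::-1])
E
```

```text
top [350 261   7   5  19] [352.36842105 263.36842105]
scene [266 216  12  28 255] [271.30588235 229.75294118]
```

View pics/crop1.png

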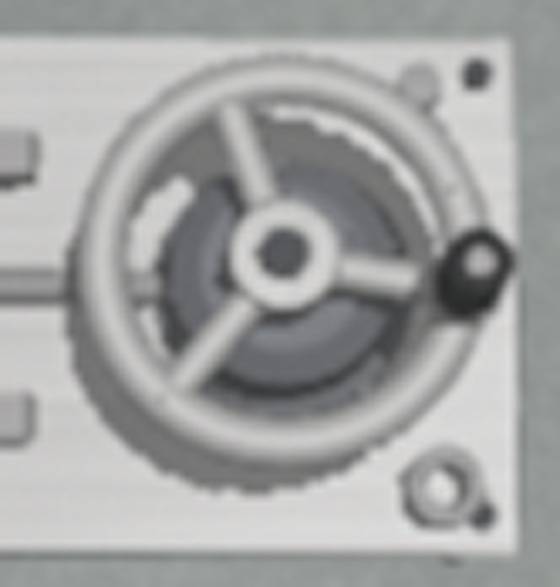

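View pics/crop2.png

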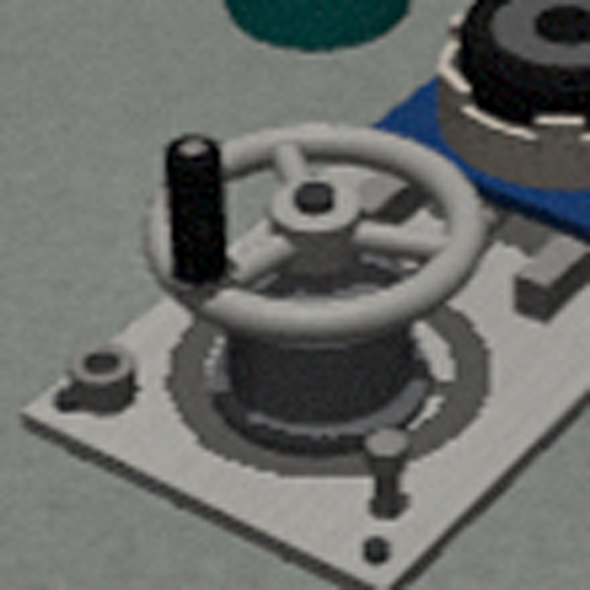

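The crops confirm it: the upright black handle's top is at top (356,258) and scene (271,217), and the hub cap is at top (327,257) and scene (294,226). The spacer and pin stand at the two corners of the plate near the wheel.

Run:
```python
from h import *
t=load("top0");s=load("scene0")
h,e=tri(t,(356.1,258.0),s,(271,217.0));print("handle top",h,e)
c,e=tri(t,(327.2,257.05),s,(294.1,226.4));print("hub",c,e)
# foot via scene, on plane z=.109
print("foot scene .109",plane(s,(272.3,242.0),.109))
# rim: bright outline in scene & top
f=plane(t,(327.2,258.9),.100);print("rim centre",f)
sp=plane(t,(246,259),.103);print("speaker",sp)
d=c-sp;print("axis dist",np.hypot(*d[:2]), "handle r",np.hypot(*(h-c)[:2]),"ang",np.degrees(np.arctan2(*(h-c)[1::-1])))
# plate corners in top
for uv in((202,226),(361,226),(361,301.5),(198.5,302)): print(plane(t,uv,.012))
print("spacer",plane(t,(285+440/6.747,220+490/6.747),.032),"pin",plane(t,(285+420/6.747,220+85/6.747),.052))
```

```text
handle top [ 0.50220245 -0.11167681  0.17797207] 0.00380184500937188
hub [ 0.51515104 -0.04799721  0.11949238] 0.005476321725697602
foot scene .109 [ 0.50178107 -0.10921315  0.109     ]
rim centre [ 0.5113638  -0.04985534  0.1       ]
speaker [0.51598604 0.14430385 0.103     ]
axis dist 0.19230286477341083 handle r 0.06498274873196654 ang -101.4937961993894
[0.62023709 0.27704175 0.012     ]
[ 0.60841756 -0.14227396  0.012     ]
[ 0.41193433 -0.13372178  0.012     ]
[0.4214511  0.28134357 0.012     ]
spacer [ 0.43388515 -0.10593249  0.032     ] pin [ 0.58376338 -0.10309321  0.052     ]
```

```bash
python3 -m pendant '[[[1.5,-2.8,0],0],[[1.5,-2.8,0],0],[[1.5,-2.8,0],0],[[1.5,-2.8,0],0],[[1.5,-2.8,0],0],[[1.5,-2.8,0],0],[[1.5,-2.8,0],0],[[1.5,-2.8,0],0],[[1.5,-2.8,0],0],[[1.5,-2.8,0],0],[[1.5,-2.8,0],0],[[1.5,-2.8,0],0],[[1.5,-2.8,0],0],[[1.5,-2.8,0],0],[[1.5,-2.8,0],0],[[1.5,-2.8,0],0],[[1.5,-2.8,0],0],[[1.5,-2.8,0],0],[[1.5,-2.8,0],0],[[1.5,-2.8,0],0]]' 0 5; python3 -m pendant '[[[1.9,-2.7,0],0],[[1.9,-2.7,0],0],[[0,0,0],0],[[0,0,0],0],[[0,0,0],0]]'
python3 - <<'E'
from station import ctrl
o=ctrl.get_obs();print(o["ee_pos"],o["eef_rot"],o["qpos"],o["grip_width"])
import cv2,numpy as np
c=ctrl.camera("wrist");cv2.imwrite("pics/w1.png",c["color"][:,:,::-1]);np.savez("pics/w1.npz",**c)
E
```

```text
time_s: 1.77
ee_pos: [0.5078, -0.0522, 0.2052]
eef_rot: [-3.142, -0.0, 2.755]
force: [0.8, 0.5, 0.0]
grip_width: 0.0006
grip_force: 0.0
time_s: 2.18
ee_pos: [0.545, -0.1042, 0.205]
eef_rot: [3.142, -0.001, 2.755]
force: [-0.7, -0.4, 0.6]
grip_width: 0.0009
grip_force: 0.0
[ 0.54503196 -0.10421712  0.20500953] [ 3.14157318e+00 -1.07874725e-03  2.75470658e+00] [-2.55016056e-01  3.11830680e-01  1.50650175e+00  1.66173053e-04
  1.32432704e+00 -1.43896693e+00] 0.000850138468070608
```

View pics/w1.png

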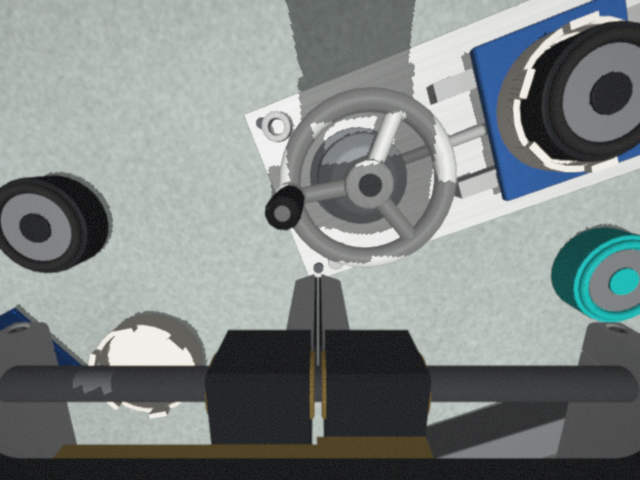

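The wrist view shows the handle top at (281,213) and the hub cap at (371,185). The closed fingertips at (318,275) are clear of the handle. I'll check the geometry against the other views.

Run:
```python
from h import *
t=load("top0");s=load("scene0");w=load("w1")
for n,a,b,c in(("handle",(281,213),(356.1,258.0),(271,217.0)),("hub",(371,185),(327.2,257.05),(294.1,226.4))):
    print(n,tri(w,a,s,c),tri(w,a,t,b))
m=w["color"]
print("rim c",plane(w,(372,178),.1))
C=np.array([.513,-.049])
print("face angles: fingertip px",proj(w,[.545,-.104,.205]))
R=.0665
for a in range(-60,-445,-15):
    p=C+R*np.array([np.cos(np.radians(a)),np.sin(np.radians(a))]);print(a,(p*100).round(1))
```

```text
handle (array([ 0.50077323, -0.11017106,  0.17671516]), np.float64(0.0041147442650222195)) (array([ 0.50189684, -0.11396589,  0.16294577]), np.float64(0.0019210947751851992))
hub (array([ 0.5144026 , -0.04561015,  0.11765981]), np.float64(0.003942452052869907)) (array([ 0.5097296 , -0.04947876,  0.14062719]), np.float64(0.0005204847071789655))
rim c [ 0.51047959 -0.04235443  0.1       ]
face angles: fingertip px [319.69904847 289.78362142]
-60 [ 54.6 -10.7]
-75 [ 53.  -11.3]
-90 [ 51.3 -11.6]
-105 [ 49.6 -11.3]
-120 [ 48.  -10.7]
-135 [46.6 -9.6]
-150 [45.5 -8.2]
-165 [44.9 -6.6]
-180 [44.6 -4.9]
-195 [44.9 -3.2]
-210 [45.5 -1.6]
-225 [46.6 -0.2]
-240 [48.   0.9]
-255 [49.6  1.5]
-270 [51.3  1.8]
-285 [53.   1.5]
-300 [54.6  0.9]
-315 [56.  -0.2]
-330 [57.1 -1.6]
-345 [57.7 -3.2]
-360 [58.  -4.9]
-375 [57.7 -6.6]
-390 [57.1 -8.2]
-405 [56.  -9.6]
-420 [ 54.6 -10.7]
-435 [ 53.  -11.3]
```

```bash
python3 -m pendant '[[[0,0,-1.5],0],[[0,0,-1.5],0],[[0,0,-1.5],0],[[0,0,-1.5],0],[[0,0,-1.5],0],[[0,0,0],0],[[-0.5,-0.3,0],0],[[-0.5,-0.3,0],0],[[-0.5,-0.3,0],0],[[-0.57,-0.1,0],0],[[-0.57,-0.1,0],0],[[-0.57,-0.1,0],0],[[0,0,0],0]]'
python3 -m pendant '[[[-0.57,0.1,0],0],[[-0.57,0.1,0],0],[[-0.57,0.1,0],0]]'
python3 -m pendant '[[[-0.53,0.2,0],0],[[-0.53,0.2,0],0],[[-0.53,0.2,0],0]]'
python3 - <<'E'
from station import ctrl
import cv2,numpy as np
c=ctrl.camera("wrist");cv2.imwrite("pics/w2.png",c["color"][:,:,::-1]);np.savez("pics/w2.npz",**c)
E
```

```text
time_s: 3.32
ee_pos: [0.5125, -0.1168, 0.1308]
eef_rot: [-3.142, 0.0, 2.754]
force: [-0.2, -0.1, -0.3]
grip_width: 0.0005
grip_force: 0.0
time_s: 3.57
ee_pos: [0.496, -0.1134, 0.1305]
eef_rot: [3.141, 0.001, 2.755]
force: [3.9, 1.1, 1.4]
grip_width: 0.0004
grip_force: 1.5
time_s: 3.82
ee_pos: [0.48, -0.1073, 0.1305]
eef_rot: [3.141, 0.0, 2.755]
force: [6.2, 1.8, -0.1]
grip_width: 0.0007
grip_force: 2.3
```

View pics/w2.png

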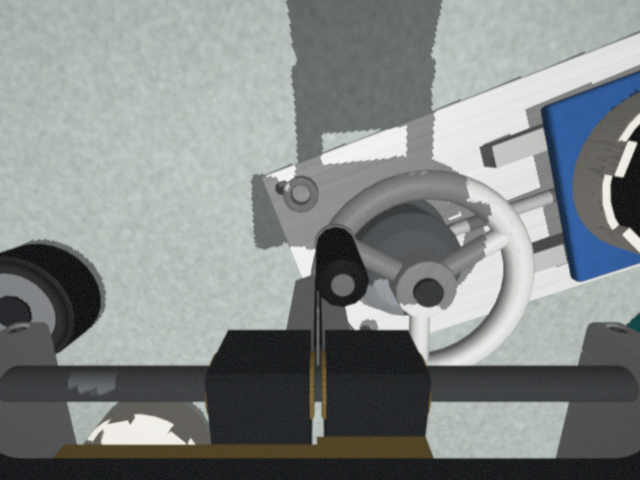

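The push works: wheel turning, handle top at (342,285), just ahead of the finger column at (319,290). The contact is skewed, so I'll turn the tool clockwise along with the wheel.

```bash
python3 -m pendant '[[[-0.47,0.37,0],-0.12],[[-0.47,0.37,0],-0.12],[[-0.47,0.37,0],-0.12],[[-0.37,0.47,0],-0.12],[[-0.37,0.47,0],-0.12],[[-0.37,0.47,0],-0.12]]'
python3 -m pendant '[[[-0.2,0.53,0],-0.12],[[-0.2,0.53,0],-0.12],[[-0.2,0.53,0],-0.12],[[-0.1,0.57,0],-0.12],[[-0.1,0.57,0],-0.12],[[-0.1,0.57,0],-0.12]]'
python3 - <<'E'
from station import ctrl
import cv2,numpy as np
print(ctrl.get_obs()["qpos"])
c=ctrl.camera("top");np.savez("pics/t3.npz",**c)
cv2.imwrite("pics/t3.png",cv2.resize(c["color"][215:310,250:400],None,fx=4,fy=4,interpolation=cv2.INTER_CUBIC)[:,:,::-1])
E
```

```text
time_s: 4.37
ee_pos: [0.4544, -0.0826, 0.1303]
eef_rot: [-3.14, 0.0, 2.029]
force: [2.0, -1.7, -0.1]
grip_width: 0.0002
grip_force: 1.5
time_s: 4.87
ee_pos: [0.4452, -0.0495, 0.1301]
eef_rot: [-3.14, 0.001, 1.309]
force: [-0.2, -3.5, -0.8]
grip_width: 0.0005
grip_force: 1.4
[-1.91858174e-01  1.57846705e-01  1.88355314e+00 -1.17272822e-03
  1.10214066e+00  7.05099758e-02]
```

View pics/t3.png

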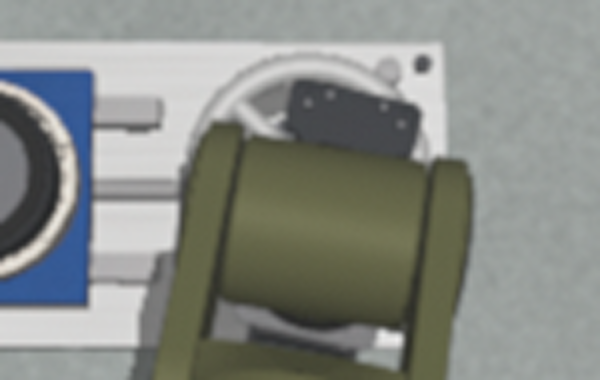

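The arm hides the wheel from above here. The reaction is now cleanly tangential (−y, 3.5 N), so I continue.

```bash
python3 -m pendant '[[[0.1,0.57,0],-0.087],[[0.1,0.57,0],-0.087],[[0.1,0.57,0],-0.087],[[0.2,0.53,0],-0.087],[[0.2,0.53,0],-0.087],[[0.2,0.53,0],-0.087]]'
python3 -m pendant '[[[0.37,0.47,0],-0.087],[[0.37,0.47,0],-0.087],[[0.37,0.47,0],-0.087],[[0.47,0.37,0],-0.087],[[0.47,0.37,0],-0.087],[[0.47,0.37,0],-0.087]]'
python3 -m pendant '[[[0.53,0.2,0],-0.087],[[0.53,0.2,0],-0.087],[[0.53,0.2,0],-0.087]]'
```

```text
time_s: 5.42
ee_pos: [0.4543, -0.0165, 0.13]
eef_rot: [-3.14, 0.002, 0.792]
force: [-0.1, -3.4, -0.8]
grip_width: 0.0004
grip_force: 1.3
time_s: 5.92
ee_pos: [0.4796, 0.0087, 0.1299]
eef_rot: [-3.141, 0.003, 0.27]
force: [-1.7, -3.1, -0.4]
grip_width: 0.0003
grip_force: 1.4
time_s: 6.17
ee_pos: [0.4955, 0.0149, 0.1299]
eef_rot: [-3.141, 0.003, 0.009]
force: [-3.2, -0.3, 0.4]
grip_width: 0.0007
grip_force: 1.5
```

```bash
python3 -m pendant '[[[0.57,0.1,0],-0.087],[[0.57,0.1,0],-0.087],[[0.57,0.1,0],-0.087],[[0.57,-0.1,0],-0.087],[[0.57,-0.1,0],-0.087],[[0.57,-0.1,0],-0.087],[[0.53,-0.2,0],-0.087],[[0.53,-0.2,0],-0.087],[[0.53,-0.2,0],-0.087]]'
python3 - <<'E'
from station import ctrl
import cv2,numpy as np
print(ctrl.get_obs()["qpos"])
c=ctrl.camera("scene");np.savez("pics/s4.npz",**c)
cv2.imwrite("pics/s4.png",cv2.resize(c["color"][150:300,220:420],None,fx=4,fy=4,interpolation=cv2.INTER_CUBIC)[:,:,::-1])
E
```

```text
time_s: 6.92
ee_pos: [0.5457, 0.0086, 0.1299]
eef_rot: [3.14, 0.002, -0.774]
force: [-2.8, 0.2, 1.0]
grip_width: 0.0004
grip_force: 1.4
[-5.12278095e-02  3.65609241e-01  1.61760593e+00 -9.63269416e-05
  1.16105575e+00  2.29352683e+00]
```

View pics/s4.png

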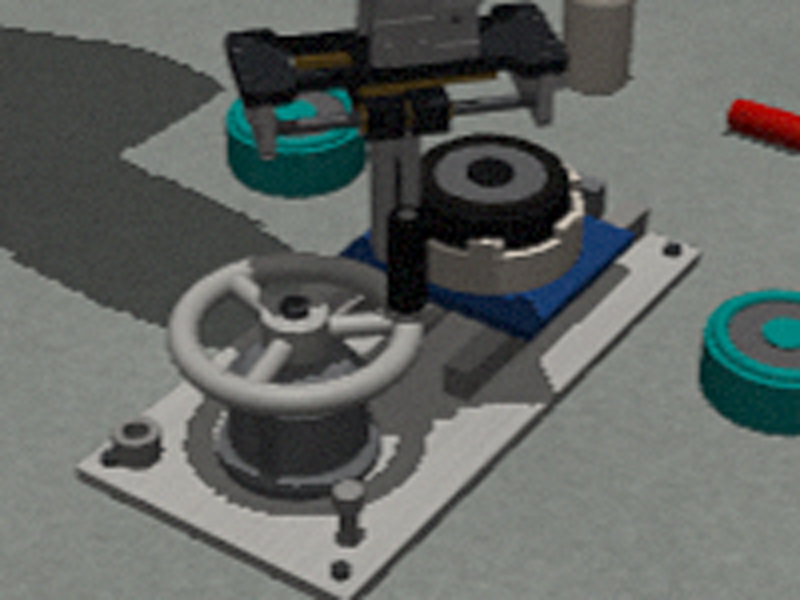

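The handle stands at (405,260), seated, with the fingers behind it and the wheel at about 3.8 rad. Joint 6 is near its limit, so I back off, turn the tool half a turn and re-engage.

```bash
python3 -m pendant '[[[-0.6,0.6,0],0],[[-0.6,0.6,0],0],[[-0.6,0.6,0],0],[[0,0,0],0.12],[[0,0,0],0.12],[[0,0,0],0.12],[[0,0,0],0.12],[[0,0,0],0.12],[[0,0,0],0.12],[[0,0,0],0.12],[[0,0,0],0.12],[[0,0,0],0.12],[[0,0,0],0.12],[[0,0,0],0.12],[[0,0,0],0.12],[[0,0,0],0.12]]'
python3 -m pendant '[[[0,0,0],0.12],[[0,0,0],0.12],[[0,0,0],0.12],[[0,0,0],0.12],[[0,0,0],0.12],[[0,0,0],0.12],[[0,0,0],0.12],[[0,0,0],0.12],[[0,0,0],0.12],[[0,0,0],0.12],[[0,0,0],0.12],[[0,0,0],0.12],[[0,0,0],0.12],[[0.6,-0.6,0],0],[[0.6,-0.6,0],0],[[0.6,-0.6,0],0],[[0,0,0],0]]'
```

```text
time_s: 8.3
ee_pos: [0.5276, 0.0275, 0.1306]
eef_rot: [3.142, -0.0, 0.796]
force: [0.3, -0.7, -0.2]
grip_width: 0.0006
grip_force: 0.0
time_s: 9.72
ee_pos: [0.5473, 0.0077, 0.1305]
eef_rot: [3.141, 0.0, 2.344]
force: [0.3, 0.3, -0.3]
grip_width: 0.0006
grip_force: 0.0
```

```bash
python3 -m pendant '[[[0.45,-0.35,0],-0.087],[[0.45,-0.35,0],-0.087],[[0.45,-0.35,0],-0.087],[[0.37,-0.47,0],-0.087],[[0.37,-0.47,0],-0.087],[[0.37,-0.47,0],-0.087]]'
python3 -m pendant '[[[0.2,-0.53,0],-0.087],[[0.2,-0.53,0],-0.087],[[0.2,-0.53,0],-0.087],[[0.1,-0.57,0],-0.087],[[0.1,-0.57,0],-0.087],[[0.1,-0.57,0],-0.087]]'
python3 -m pendant '[[[-0.1,-0.57,0],-0.087],[[-0.1,-0.57,0],-0.087],[[-0.1,-0.57,0],-0.087],[[-0.2,-0.53,0],-0.087],[[-0.2,-0.53,0],-0.087],[[-0.2,-0.53,0],-0.087]]'
python3 -m pendant '[[[-0.37,-0.47,0],-0.087],[[-0.37,-0.47,0],-0.087],[[-0.37,-0.47,0],-0.087],[[-0.47,-0.37,0],-0.087],[[-0.47,-0.37,0],-0.087],[[-0.47,-0.37,0],-0.087]]'
python3 - <<'E'
from station import ctrl
import cv2,numpy as np
print(ctrl.get_obs()["qpos"])
c=ctrl.camera("scene");np.savez("pics/s5.npz",**c)
cv2.imwrite("pics/s5.png",cv2.resize(c["color"][190:300,235:345],(590,590),interpolation=cv2.INTER_CUBIC)[:,:,::-1])
E
```

```text
time_s: 10.22
ee_pos: [0.5707, -0.0159, 0.1301]
eef_rot: [-3.14, -0.001, 1.819]
force: [-2.4, 1.4, 0.0]
grip_width: 0.0009
grip_force: 1.4
time_s: 10.72
ee_pos: [0.5798, -0.0488, 0.1301]
eef_rot: [-3.141, -0.0, 1.297]
force: [-0.3, 3.6, 0.2]
grip_width: 0.0004
grip_force: 1.2
time_s: 11.22
ee_pos: [0.5708, -0.0818, 0.1302]
eef_rot: [-3.141, -0.0, 0.775]
force: [0.1, 4.5, -0.3]
grip_width: 0.0005
grip_force: 1.4
time_s: 11.72
ee_pos: [0.5457, -0.1069, 0.1302]
eef_rot: [-3.141, -0.0, 0.253]
force: [2.4, 2.6, -0.9]
grip_width: 0.0004
grip_force: 1.4
[-2.59732911e-01  3.85271726e-01  1.58929582e+00  8.61476308e-04
  1.16707402e+00  1.05816937e+00]
```

View pics/s5.png

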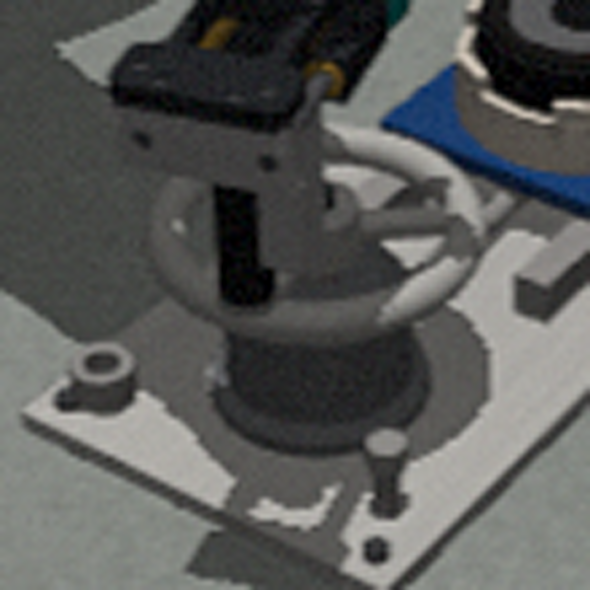

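The handle foot is at crop (246,300), against (200,282) at the start, so the turn is nearly done. I'll work out what is left.

Run:
```python
from h import *
s=load("scene0");C=np.array([.513,-.048])
for p in((200,282),(246,302),(246,298)):
    q=plane(s,(235+p[0]/5.364,190+p[1]/5.364),.109)[:2];d=q-C;print(q,np.hypot(*d),np.degrees(np.arctan2(d[1],d[0])))
```

```text
[ 0.50300754 -0.11090105] 0.06368980179807437 -99.02658141843477
[ 0.52688206 -0.11138244] 0.064884865326602 -77.64612122158138
[ 0.52531025 -0.10922756] 0.06245283701069999 -78.63183197186319
```

```bash
python3 -m pendant '[[[-0.53,-0.2,0],-0.087],[[-0.53,-0.2,0],-0.087],[[-0.53,-0.2,0],-0.087],[[-0.57,-0.1,0],-0.087],[[0,0,0],0]]'
python3 -m pendant '[[[0.6,0,0],0],[[0.8,0,0],0],[[0.8,0,0],0],[[0.8,0,0],0],[[0,0,2],0],[[0,0,2.5],0],[[0,0,2.5],0],[[0,0,2.5],0],[[0,0,2.5],0],[[2,3,0],0],[[2,3,0],0],[[2,3,0],0],[[2,3,0],0],[[0,3,0],0],[[0,3,0],0],[[0,3,0],0],[[0,3,0],0],[[0,3,0],0],[[0,0,0],0]]'
python3 - <<'E'
from station import ctrl
from h import *
c=ctrl.camera("scene");np.savez("pics/s6.npz",**c)
t=ctrl.camera("top");np.savez("pics/t6.npz",**t)
a=cv2.resize(c["color"][190:300,235:345],(590,590),interpolation=cv2.INTER_CUBIC)[:,:,::-1]
cv2.imwrite("pics/s6.png",a)
for n,c,b in(("start",load("scene0"),load("top0")),("now",c,t)):
    g=c["color"].max(2)[205:260,250:300];k,l,st,ce=cv2.connectedComponentsWithStats((g<50).astype(np.uint8))
    print(n,[(st[i][:2]+[250,205],st[i][2:5],ce[i]+[250,205]) for i in range(1,k) if st[i,4]>100])
    m=cv2.inRange(b["color"],(0,40,90),(70,110,200))[215:310,200:300];x=np.where(m.any(0))[0]
    print("blue cols",m.sum()//255,np.argwhere(m)[:,1].mean())
E
```

```text
time_s: 12.18
ee_pos: [0.5238, -0.1143, 0.1304]
eef_rot: [3.141, 0.0, -0.093]
force: [-0.5, -0.4, -0.1]
grip_width: 0.0005
grip_force: 0.0
time_s: 13.77
ee_pos: [0.6341, 0.1612, 0.2498]
eef_rot: [-3.141, 0.001, -0.084]
force: [-0.3, -0.3, -0.2]
grip_width: 0.0004
grip_force: 0.0
start [(array([266, 216]), array([ 12,  28, 255], dtype=int32), array([271.30588235, 229.75294118])), (array([277, 251]), array([ 23,   9, 134], dtype=int32), array([286.97761194, 256.41791045]))]
blue cols 894 52.013422818791945
now [(array([266, 216]), array([ 12,  28, 248], dtype=int32), array([271.77822581, 229.85080645])), (array([277, 252]), array([ 23,   8, 129], dtype=int32), array([287.25581395, 256.51162791]))]
blue cols 313 62.87539936102237
```

View pics/s6.png

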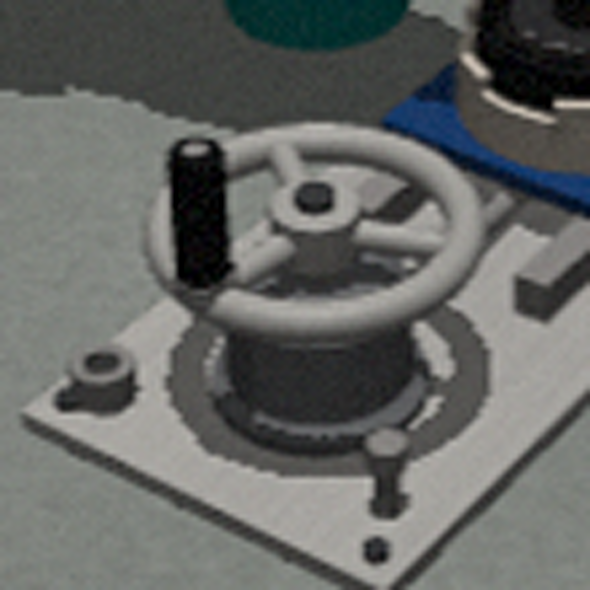

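The handle is back within 0.5 px of its start (about 2 mm) and seated. The nest has stepped away, the pin and spacer are untouched, and the arm is clear.

```bash
python3 -c "
from station import ctrl
print(ctrl.hand_in())"
```

```text
the job is handed in; nothing more can be done
None
```

I pushed the hand wheel through one full clockwise turn and handed the job in with the arm clear; in the last picture the handle was seated and about 2 mm from its start, but I judged the nest's step only by eye, and the hand-in returned no verdict.

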